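Screen the oversize ball out of the mill charge

TASK

In the lab, lift the red handle to tip the pan well up and keep it up until all the balls have run out onto the sloping bar screen, so that the three small steel balls drop through the bars into the box below and the large red ball stays on top. Then lower the pan back down onto its rest, pick the large ball off the screen and put it in the white porcelain dish (not the blue bowl), leaving the dish standing upright.

Things in the scene. Friction and masses are not known exactly. Their poses are not given: they have to be found in the camera images.
- pan_handle (a point): Middle of the pan's red handle: a round bar 12 mm thick, 92 mm long along y, 53 mm clear of the pan, 85 mm above the table when down; z then up. The hinge is parallel to y, 205 mm from here along own +x, level with it when down; x, z turn with the pan. Lift to tip it, at most 0.95 rad; 3 N; it falls back if let go. Balls run out past 0.2 rad; 0.6 rad for 2 s empties it. Lightly held, the bar turns between the fingers.
- screen (a point): Centre of the bar screen, level with the bar tops there, 65 mm above the table. x away from the pan, z up. Fixed white box, 168 (x) by 208 (y) mm. Steel bars 8 mm thick along x with 20 mm gaps slope 5 degrees down to +x, so the large ball rolls to the end wall at x = 80 mm, 17 mm higher than this point; side walls at y = +-100 mm, 12 mm higher. Box floor 61 mm lower. The pan (146 by 92 mm, 30 mm walls) is at -x.
- big_ball_center (a point): Centre of the large red agate ball, 40 mm in diameter, about 90 g; starts in the pan. On the screen it lies in a groove between two bars, its centre 15 mm above the bar tops, touching the end wall in x: hold it with the fingers closing across the bars (screen's y). Its axes mean nothing.
- small_1_center (a point): Centre of small dark steel ball no. 1 of 3, 14 mm in diameter, 11 g. It starts in the pan. Its axes mean nothing.
- small_2_center (a point): Centre of small dark steel ball no. 2 of 3, 14 mm in diameter, 11 g. It starts in the pan. Its axes mean nothing.
- small_3_center (a point): Centre of small dark steel ball no. 3 of 3, 14 mm in diameter, 11 g. It starts in the pan. Its axes mean nothing.
- white_dish_in (a point): Centre of the inner floor of the white porcelain dish, a loose round bowl 120 mm across the rim, 50 mm high, wall 5 mm; this point is about 6 mm above the table. z up. A blue plastic bowl of the same shape stands beside it, on either side.
Mind the look-alikes: they are no part of the job. Of the things that look like the part that bears big_ball_center, the middle-sized one is meant.

How it is judged:
By the outcome, as a careful person would: the job done as asked, in the order asked, and still so for the second after the job is handed in, with the robot touching nothing.
It also fails if it takes over 64 s, if anything falls off the work surface, if the arm or the gripper's body presses on something with over 40 N, if the wrist force passes 120 N, or if a joint passes its speed limit or range.

ROBOT

A 6-joint arm with a two-finger parallel gripper is mounted at the origin on the work surface. World frame = base frame: x ahead of the robot, y to its left, z up, the work surface at z = 0. Lengths are in mm, angles in degrees, forces in N, time in s.
With the tool pointing down it reaches from about 350 to 850 mm from the base axis. Payload 8.1 kg.
Tool frame: the origin (TCP) lies midway between the tips of the shut fingers; the grasp point (between the pads) lies 19 mm behind it; x points along the fingers, z is the direction in which the jaws open and shut, and the axes are right-handed (so a half turn about x gives the same grasp; the last joint's range is limited). The gripper opens to 93 mm and grips with 3 to 60 N. Pads are 15 mm wide; open, the fingers measure 128 mm over their backs; the gripper's body (75 mm by 188 mm) begins 65 mm behind the grasp point.
Start: joints at [66.555, 7.471, 85.268, -0, 87.261, -4.893], TCP at [190.881, 568.831, 181.935] pointing down, gripper open.
Joint ranges: [-169.43, 169.43], [-51.17, 129.36], [1.28, 143.12], [-76.62, 256.62], [0, 156.53], [-152.29, 152.29]. Speed limits (degrees/s): [136.94, 136.94, 159.86, 180, 180, 180].

INTERFACE

Orientations are given as [roll, pitch, yaw] about the fixed x, y, z axes, in that order (R = Rz(yaw) Ry(pitch) Rx(roll)).
In Python, from cell import arm gives the robot as it stands.
- The arm moves only by the tool drive_tool, never from a script. Its argument "commands" is a list of rows, each a list of 7 numbers: the finger opening in cm, from 0 to 9.3, then the shift along the world's x, y, z in cm, then the turn, a rotation vector about the world's x, y, z in degrees. In form: [[hand, x, y, z, ax, ay, az], ...]. A call has 1 to 12 rows; each row is the pose to reach, as a shift and turn from the pose measured when the call began; what a row does not reach only later rows make up. A row lasts 1/12 s, in which the tool goes at most 41.7 mm and 7.16 degrees, less where a joint would pass 70% of its speed; a pose out of reach is approached as far as the arm can. A call with a gripper value outside its range is refused whole. The fingers move at their own pace and stop on an object; "grip_force" is the grip in N (left out, the last holds). Time passes only in rows, so rows that repeat a pose let the fingers close. It gives the time, the measured TCP pose, the force and the opening at its end, in the units of the state.
- arm.get_state(): the state, without advancing time (a new reading comes with each control period).
- arm.snapshot(name): name is "scene" or "top" or "wrist"; returns (picture, depth): 420x560x3 uint8, red, green, blue; 420x560 float32, mm along the optical axis (not along the pixel's ray), 0 where there is no reading.
- arm.camera_model(name): a dict with "fx", "fy", "cx", "cy" (pixels), "distortion" ([k1, k2, p1, p2, k3] as OpenCV has them; the pictures are not rectified), "R" (3x3) and "t" (3): a world point X has camera coordinates R X + t. Camera axes: x right, y down, z forward; pixel columns grow to the right and rows downward; lengths in mm; the calibration is good to about 2 mm. A picture is of the moment at which its call begins: read the wrist's pose just before it. camera_model takes no time and is no camera call; for the wrist camera it gives the pose at the moment of the call.
- arm.finish_job(): hands the job in, once; it reports no verdict.
The state is a dict: "clock": time; "joint_pos": joint angles; "qd": joint speeds; "effort": joint torques, N m; "ee_pos": TCP position; "ee_rot": TCP orientation; "contact_force": force on the tool from outside, world axes, zero at the start; "ft_torque": the same for the moment, N m; "opening": opening from 0.0 (shut) to 1.0 (fully open).
Only numpy, scipy, OpenCV 4.12 (cv2) and the standard library are available. Lean on these libraries where they do the work, as an engineer would, in place of code of your own. Each camera call takes 0.05 s, during which the arm holds its last target.

## Working session

There is one attempt and no reset: what is moved stays moved. The work goes in short steps, Python scripts to look and compute and a tool call to move; the robot and the scene stay as the last step left them, time stands still between calls to the robot, and variables do not carry over. Pictures are saved under pics/ and viewed, and the job is handed in when it is done.

Besides the shell and the picture viewer there is one more tool, called after "Emit:" by a JSON object that holds its "fn" and its "kwargs". drive_tool: Moves the arm, as the interface text tells. Its arguments: {"type":"object","properties":{"commands":{"type":"array"},"grip_force":{"type":"number"}},"required":["commands"]}

```bash
ls; mkdir -p pics
python3 - <<'E'
from cell import arm
import cv2,numpy as np
print(arm.get_state())
for n in ["scene","top"]:
    p,d=arm.snapshot(n); cv2.imwrite(f"pics/{n}0.png",p[:,:,::-1]); np.save(f"pics/{n}0.npy",d); np.save(f"pics/{n}0rgb.npy",p)
    print(n,arm.camera_model(n))
E
```

```text
pics
{'clock': 0.0, 'joint_pos': array([ 6.65531801e+01,  7.51325467e+00,  8.53282679e+01,  5.10820388e-04,
        8.72626212e+01, -4.89360582e+00]), 'qd': array([-0.00136577,  0.01608404,  0.04411531, -0.04019385,  0.03988801,
       -0.00710048]), 'effort': array([ 6.77250900e-04, -5.59826195e+01, -4.91769004e+01,  7.73149822e-02,
        3.48466937e-02, -1.40965631e-04]), 'ee_pos': array([190.63874739, 568.23989454, 180.91653765]), 'ee_rot': array([ 174.82570874,   89.89585495, -113.72753017]), 'contact_force': array([ 0.12545147, -1.66880834,  0.75246925]), 'ft_torque': array([-0.00285011, -0.02391395, -0.01222516]), 'opening': 1.0003781098020617}
scene {'fx': 461.26975218729405, 'fy': 461.26975218729405, 'cx': 280.29879059784884, 'cy': 213.29989868278489, 'distortion': array([0.00594743, 0.        , 0.        , 0.        , 0.        ]), 'R': array([[-2.60360362e-02,  9.99660903e-01,  4.51453950e-04],
       [ 7.99772390e-01,  2.11009000e-02, -5.99932393e-01],
       [-5.99738484e-01, -1.52588011e-02, -8.00050574e-01]]), 't': array([ -17.03431524, -391.16864672, 1408.73802237])}
top {'fx': 384.29595033087264, 'fy': 384.29595033087264, 'cx': 285.6690582273973, 'cy': 206.37438075372663, 'distortion': array([0.01105674, 0.        , 0.        , 0.        , 0.        ]), 'R': array([[-0.00505115, -0.99957259, -0.02879454],
       [-0.99204893,  0.00863002, -0.12555654],
       [ 0.12575138,  0.02793139, -0.99166851]]), 't': array([ 57.08707966, 579.15275766, 738.89976932])}
```

View pics/scene0.png

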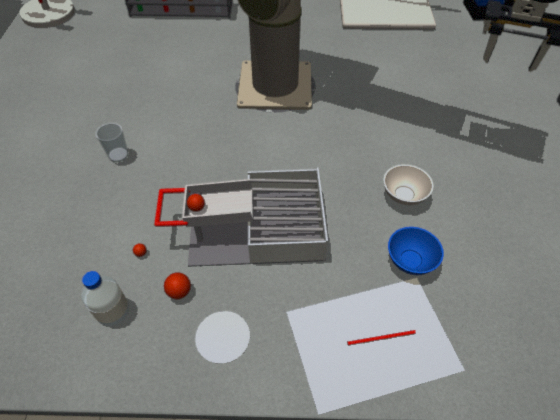

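View pics/top0.png

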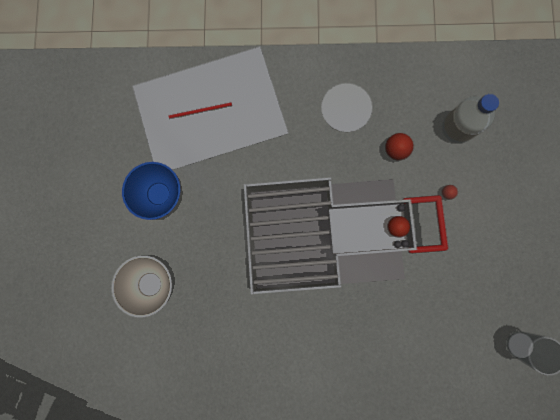

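```bash
cat > h.py <<'E'
import numpy as np,cv2
from scipy.spatial.transform import Rotation as Ro
def ray(cm,px,z):
    K=np.array([[cm['fx'],0,cm['cx']],[0,cm['fy'],cm['cy']],[0,0,1]])
    u=cv2.undistortPoints(np.array(px,float).reshape(-1,1,2),K,cm['distortion']).reshape(-1,2)
    d=np.c_[u,np.ones(len(u))]@cm['R']; o=-cm['R'].T@cm['t']
    s=(np.array(z)-o[2])/d[:,2]
    return o+d*s[:,None]
def cloud(cm,depth):
    h,w=depth.shape;vv,uu=np.mgrid[:h,:w]
    K=np.array([[cm['fx'],0,cm['cx']],[0,cm['fy'],cm['cy']],[0,0,1]])
    u=cv2.undistortPoints(np.c_[uu.ravel(),vv.ravel()].astype(float).reshape(-1,1,2),K,cm['distortion']).reshape(-1,2)
    d=np.c_[u,np.ones(len(u))]*depth.reshape(-1,1)
    return ((d-cm['t'])@cm['R']).reshape(h,w,3)
def tool(s): return Ro.from_euler('xyz',s['ee_rot'],degrees=True).as_matrix()
def red(p):
    q=p.astype(int); return ((q[...,0]>80)&(q[...,0]>2.5*q[...,1])&(q[...,0]>2.5*q[...,2])).astype(np.uint8)
E
python3 - <<'E'
from cell import arm
from h import *
s=arm.get_state();print(tool(s).round(3))
for n in ['top','scene']:
    cm=arm.camera_model(n);p=np.load(f'pics/{n}0rgb.npy');d=np.load(f'pics/{n}0.npy');P=cloud(cm,d)
    m=red(p);k,l,st,c=cv2.connectedComponentsWithStats(m)
    for i in range(1,k):
        if st[i,4]>15:
            q=P[(l==i)&(d>0)]
            print(n,c[i].round(),st[i],np.median(q,0).round(),q.min(0).round(),q.max(0).round())
cm=arm.camera_model('top')
print('screen corners',ray(cm,[[245,184],[330,179],[340,286],[252,293]],[82,77,77,82]).round())
print('handle corners',ray(cm,[[438,198],[446,249],[413,202],[416,250]],85).round())
# dish rims
p=np.load('pics/top0rgb.npy')
v=p[40:240,100:600]
cv2.imwrite('pics/c0.png',cv2.resize(p[160:310,230:470],None,fx=3.3,fy=3.3,interpolation=2)[:,:,::-1])
E
```

```text
[[-0.001 -0.948  0.318]
 [-0.002  0.318  0.948]
 [-1.     0.    -0.002]]
top [200. 110.] [169 103  63  15 163] [796. 239.  10.] [781. 171.   6.] [811. 306.  13.]
top [401. 145.] [390 134  23  23 415] [ 700. -178.   51.] [ 679. -204.   41.] [ 725. -158.   60.]
top [433. 224.] [405 196  43  57 577] [ 535. -229.   91.] [ 486. -243.   87.] [ 590. -171.   96.]
top [400. 226.] [391 217  19  19 273] [ 533. -153.  111.] [ 517. -173.  101.] [ 550. -139.  116.]
scene [166. 209.] [155 188  33  38 378] [ 560. -225.   90.] [ 489. -245.   84.] [ 594. -167.   94.]
scene [195. 201.] [187 194  17  15 202] [ 541. -154.  108.] [ 507. -176.   82.] [ 555. -138.  116.]
scene [139. 249.] [133 244  13  11 110] [ 615. -280.   27.] [ 602. -296.   19.] [ 626. -268.   33.]
scene [176. 285.] [164 273  26  24 473] [ 713. -177.   48.] [ 685. -205.   29.] [ 733. -154.   59.]
scene [381. 337.] [348 331  67  14 207] [798. 239.   9.] [783. 172.   3.] [814. 306.  13.]
screen corners [[618. 130.  82.]
 [627. -34.  77.]
 [424. -48.  77.]
 [413. 115.  82.]]
handle corners [[ 587. -234.   85.]
 [ 492. -243.   85.]
 [ 580. -187.   85.]
 [ 490. -189.   85.]]
```

View pics/c0.png

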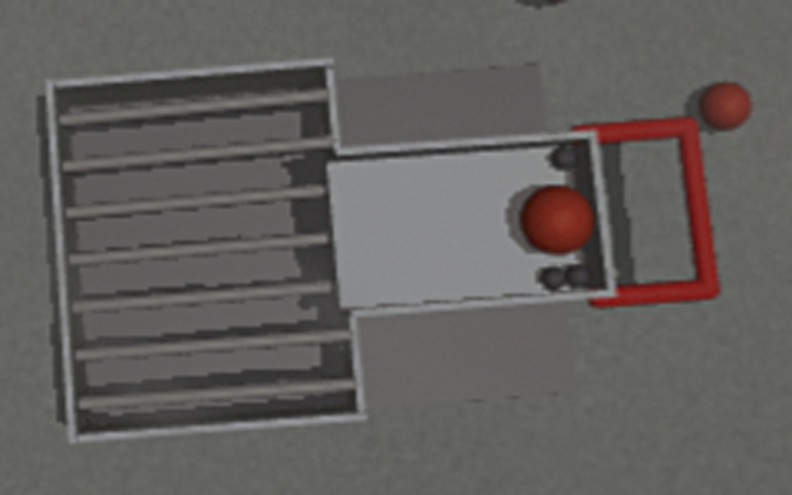

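In the top view the red balls are the middle-sized one in the pan (400,226), a bigger one on the table (401,145) and a small one on the table (450,192). There is also a red pen at (200,110). The target is the one in the pan: the crop shows it with three dark balls, and the handle bar at top pixels (439,199) to (444,248). For the dish, the candidates are the white bowl (142,286), the blue bowl (152,190) and a flat white disc (347,107). I choose the white bowl.

Emit:
{"fn": "drive_tool", "kwargs": {"commands": [[5,26,-42,4,0,0,11],[5,26,-42,4,0,0,11],[5,26,-42,4,0,0,22.5],[5,26,-42,4,0,0,22.5],[5,26,-42,4,0,0,22.5],[5,26,-42,4,0,0,22.5],[5,26,-42,4,0,0,22.5],[5,26,-42,4,0,0,22.5],[5,26,-42,4,0,0,22.5],[5,26,-42,4,0,0,22.5],[5,26,-42,4,0,0,22.5],[5,26,-42,4,0,0,22.5]], "grip_force": 5}}

```text
clock: 1.1
ee_pos: [451.1, 146.2, 221.0]
ee_rot: [171.7, 89.9, -94.3]
contact_force: [0.1, -0.4, 0.7]
opening: 0.54
```

Run:
```python
from cell import arm
from h import *
p=np.load('pics/top0rgb.npy').astype(int)
cm=arm.camera_model('top')
m=(p[...,0]>p[...,2]+12)&(p[...,0]>90)
m=m.astype(np.uint8);m[:, :90]=0;m[:240]=0;m[330:]=0;m[:,200:]=0
c=max(cv2.findContours(m,0,2)[0],key=cv2.contourArea);print(cv2.minEnclosingCircle(c),cv2.contourArea(c))
e=cv2.fitEllipse(cv2.convexHull(c));print(e,ray(cm,[e[0]],48),'floor',ray(cm,[[149,285]],6))
print(ray(cm,[[152,190]],48))
```

```text
((140.99339294433594, 285.17254638671875), 28.743648529052734) 2279.5
((141.22694396972656, 284.80950927734375), (53.4993782043457, 57.04087829589844), 56.048587799072266) [[425.78399394 336.61990546  48.        ]] floor [[422.21913535 337.29750004   6.        ]]
[[613.8769935  322.81730462  48.        ]]
```

Emit:
{"fn": "drive_tool", "kwargs": {"commands": [[5,8.8,-38.4,0,0,0,0],[5,8.8,-38.4,0,0,0,0],[5,8.8,-38.4,0,0,0,0],[5,8.8,-38.4,0,0,0,0],[5,8.8,-38.4,0,0,0,0],[5,8.8,-38.4,0,0,0,0],[5,8.8,-38.4,0,0,0,0],[5,8.8,-38.4,0,0,0,0],[5,8.8,-38.4,0,0,0,0],[5,8.8,-38.4,0,0,0,0],[5,8.8,-38.4,0,0,0,0],[5,8.8,-38.4,0,0,0,0]]}}

```text
clock: 2.1
ee_pos: [538.6, -238.7, 219.9]
ee_rot: [105.4, 89.9, -160.8]
contact_force: [0.8, 1.4, -0.3]
opening: 0.539
```

Run:
```python
from cell import arm
from h import *
s=arm.get_state();cm=arm.camera_model('wrist')
p,d=arm.snapshot('wrist'); cv2.imwrite('pics/w1.png',p[:,:,::-1])
print(s['ee_pos'],tool(s).round(3),s['joint_pos'].round(1))
m=red(p);k,l,st,c=cv2.connectedComponentsWithStats(m)
P=cloud(cm,d)
for i in range(1,k):
    if st[i,4]>100:
        q=P[(l==i)&(d>0)]; print(c[i].round(),st[i]); 
        if len(q): print(np.median(q,0).round(),q.min(0).round(),q.max(0).round())
```

```text
[ 538.58580601 -238.72542429  219.93801381] [[-0.002 -0.998 -0.066]
 [-0.001 -0.066  0.998]
 [-1.     0.002 -0.   ]] [-2.880e+01  5.100e+00  8.380e+01 -1.000e-01  9.110e+01 -1.226e+02]
[301. 186.] [ 277  138   79  106 2484]
[ 526. -231.   90.] [ 485. -247.   85.] [ 589. -176.   93.]
[374. 194.] [ 355  176   37   38 1097]
[ 530. -159.  110.] [ 515. -174.  101.] [ 549. -142.  115.]
[240. 234.] [229 222  24  24 442]
[ 605. -283.   26.] [ 594. -297.   16.] [ 621. -270.   32.]
[319. 313.] [ 298  296   44   34 1226]
[ 691. -186.   47.] [ 508. -233.   28.] [ 715. -158.  352.]
```

View pics/w1.png

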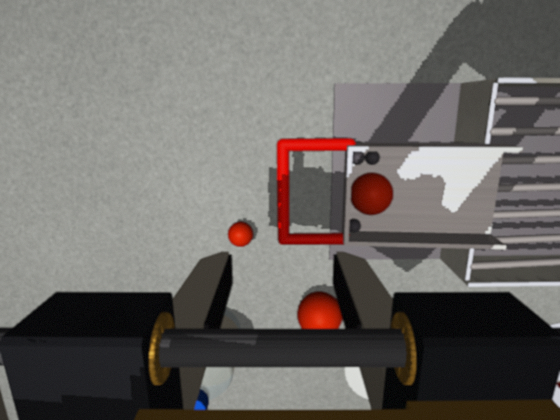

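Run:
```python
from cell import arm
from h import *
cm=arm.camera_model('wrist');print(ray(cm,[[283.5,145],[283.5,238],[284,191]],[85]*3).round(1))
```

```text
[[ 495.3 -240.    85. ]
 [ 585.9 -233.6   85. ]
 [ 538.4 -236.5   85. ]]
```

The wrist picture shows the handle bar at column 284, from (283,145) to (283,238). That puts its middle at about (539,-237), right under the jaws.

Emit:
{"fn": "drive_tool", "kwargs": {"commands": [[5,0,0.15,-4,0,0,0],[5,0,0.15,-8,0,0,0],[5,0,0.15,-11.5,0,0,0],[5,0,0.15,-14,0,0,0],[5,0,0.15,-15.4,0,0,0],[5,0,0.15,-15.4,0,0,0],[0.8,0,0.15,-15.4,0,0,0],[0.8,0,0.15,-15.4,0,0,0],[0.8,0,0.15,-15.4,0,0,0],[0.8,0,0.15,-15.4,0,0,0],[0.8,0,0.15,-15.4,0,0,0],[0.8,0,0.15,-15.4,0,0,0]], "grip_force": 5}}

```text
clock: 3.15
ee_pos: [539.2, -236.4, 67.2]
ee_rot: [175.4, 89.9, -90.7]
contact_force: [-0.3, 0.2, -0.1]
opening: 0.158
```

Run:
```python
from cell import arm
from h import *
s=arm.get_state();print(s['ee_pos'],s['contact_force'],s['opening']*93)
p,d=arm.snapshot('wrist'); cv2.imwrite('pics/w2.png',p[:,:,::-1])
```

```text
[ 539.24430018 -236.3838011    67.15851194] [-0.2746117   0.18855279 -0.10669647] 14.720295023858746
```

View pics/w2.png

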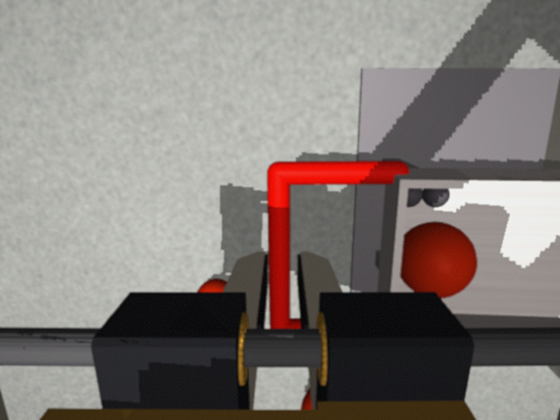

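The fingers straddle the bar and are still closing (14.7 mm). I'll finish closing, then lift along the hinge arc.

Emit:
{"fn": "drive_tool", "kwargs": {"commands": [[0.8,0,0,0,0,0,0],[0.8,0,0,0,0,0,0],[0.8,0,0,0.4,0,0,0],[0.8,0,0.03,1.02,0,0,0],[0.8,0,0.1,2.05,0,0,0],[0.8,0,0.23,3.06,0,0,0],[0.8,-0.03,0.41,4.07,0,0,0],[0.8,-0.04,0.59,4.87,0,0,0],[0.8,-0.05,0.8,5.67,0,0,0],[0.8,-0.07,1.04,6.45,0,0,0],[0.8,-0.09,1.32,7.22,0,0,0],[0.8,-0.11,1.62,7.98,0,0,0]]}}

```text
clock: 4.2
ee_pos: [537.9, -219.8, 147.4]
ee_rot: [151.4, 89.9, -114.7]
contact_force: [0.7, -0.3, -0.6]
opening: 0.084
```

Run:
```python
from cell import arm
from h import *
s=arm.get_state();print(s['ee_pos'],s['contact_force'],s['opening']*93)
p,d=arm.snapshot('scene'); cv2.imwrite('pics/s3.png',cv2.resize(p[120:320,120:360],None,fx=3,fy=3)[:,:,::-1])
```

```text
[ 537.90229744 -219.75718032  147.4217108 ] [ 0.69781443 -0.27771754 -0.56559645] 7.815937605926558
```

View pics/s3.png

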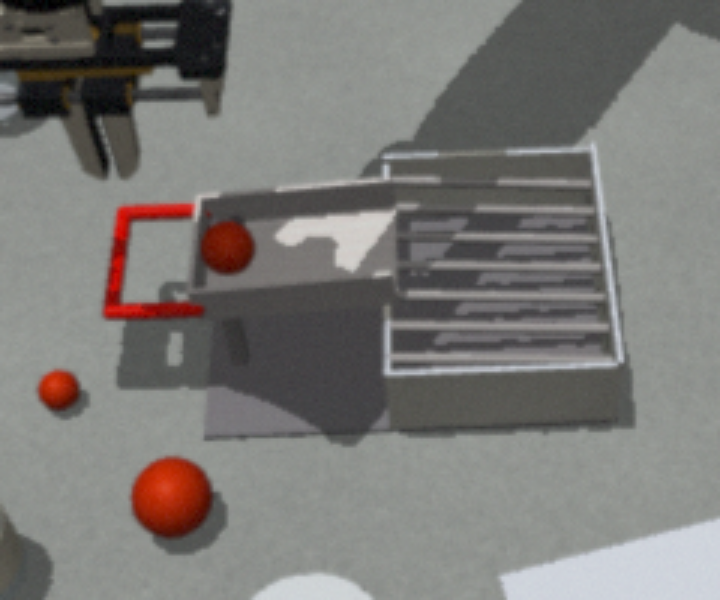

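The fingers slipped off: the handle is still down at crop (115,265) and the gripper is empty above it. The grip was too light and not fully closed, so I'll retry firmer, aiming for shut.

Emit:
{"fn": "drive_tool", "kwargs": {"commands": [[5,0.1,-1.7,0,0,0,0],[5,0.1,-1.7,0,0,0,0],[5,0.1,-1.7,0,0,0,0],[5,0.1,-1.7,0,0,0,0],[5,0.1,-1.7,-3,0,0,0],[5,0.1,-1.7,-6,0,0,0],[5,0.1,-1.7,-8.2,0,0,0],[5,0.1,-1.7,-8.2,0,0,0],[0,0.1,-1.7,-8.2,0,0,0],[0,0.1,-1.7,-8.2,0,0,0],[0,0.1,-1.7,-8.2,0,0,0],[0,0.1,-1.7,-8.2,0,0,0]], "grip_force": 16}}

```text
clock: 5.25
ee_pos: [541.2, -237.3, 69.4]
ee_rot: [-129.9, 89.7, -36.0]
contact_force: [0.7, -0.7, -0.1]
opening: 0.298
```

Emit:
{"fn": "drive_tool", "kwargs": {"commands": [[0,0,0,0,0,0,0],[0,0,0,0,0,0,0],[0,0,0,0,0,0,0],[0,0,0,0,0,0,0],[0,0,0,0,0,0,0]]}}

```text
clock: 5.67
ee_pos: [541.2, -237.4, 69.6]
ee_rot: [-129.8, 89.7, -35.9]
contact_force: [0.1, 0.8, 0.1]
opening: 0.01
```

Emit:
{"fn": "drive_tool", "kwargs": {"commands": [[0,0,0,0.4,0,0,0],[0,0,0.03,1.02,0,0,0],[0,0,0.06,1.5,0,0,0],[0,0,0.06,1.5,0,0,0]]}}

```text
clock: 6.0
ee_pos: [542.2, -237.2, 86.5]
ee_rot: [-127.4, 89.5, -33.5]
contact_force: [0.3, -0.6, 0.2]
opening: 0.006
```

Run:
```python
from cell import arm
from h import *
s=arm.get_state();print(s['ee_pos'],s['contact_force'],s['opening']*93)
p,d=arm.snapshot('scene'); cv2.imwrite('pics/s4.png',cv2.resize(p[120:320,120:360],None,fx=3,fy=3)[:,:,::-1])
```

```text
[ 542.17214929 -237.24312834   86.46617729] [ 0.31420386 -0.55829472  0.24162554] 0.5596789621188343
```

View pics/s4.png

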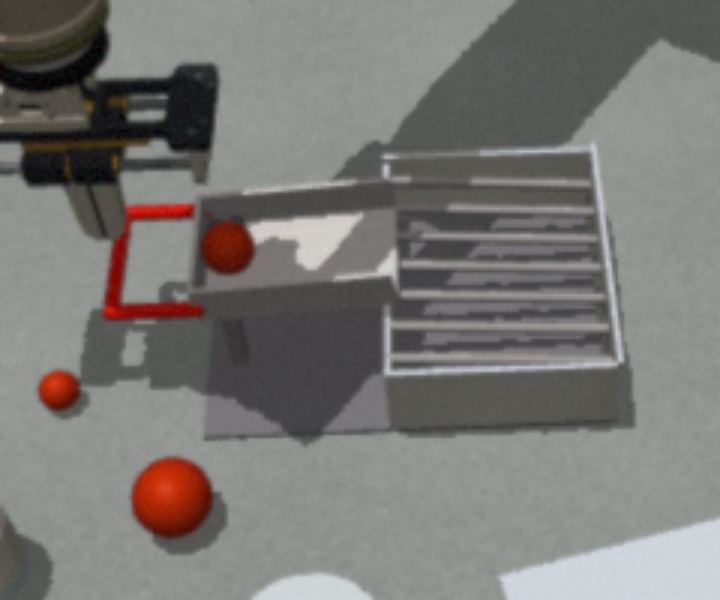

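Run:
```python
from cell import arm
from h import *
cm=arm.camera_model('scene')
def pr(X):
    c=cm['R']@np.array(X)+cm['t'];return np.array([c[0]/c[2]*cm['fx']+cm['cx'],c[1]/c[2]*cm['fy']+cm['cy']])
s=arm.get_state()
u=pr(s['ee_pos']);print(u,(u-[120,120])*3,(pr([539,-237,85])-120)*3,s['joint_pos'].round(1))
print(tool(s).round(3))
p,d=arm.snapshot('wrist'); cv2.imwrite('pics/w5.png',p[:,:,::-1])
p,d=arm.snapshot('top'); cv2.imwrite('pics/t5.png',cv2.resize(p[150:310,300:500],None,fx=3.5,fy=3.5)[:,:,::-1])
```

```text
[158.8554389 206.8501152] [116.56631669 260.55034561] [117.76487885 258.09885708] [ -28.6    9.4   93.4   -0.    76.8 -122.5]
[[ 0.007 -0.998 -0.068]
 [-0.004 -0.068  0.998]
 [-1.    -0.006 -0.005]]
```

View pics/w5.png

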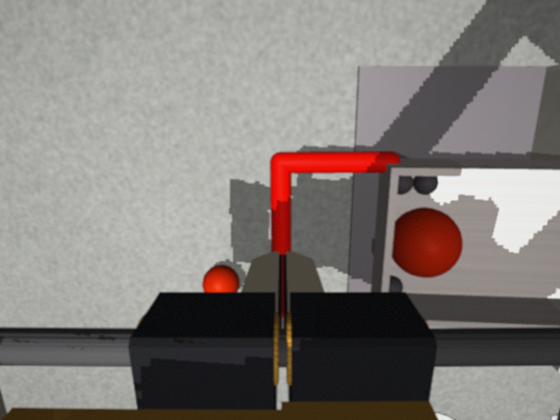

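View pics/t5.png

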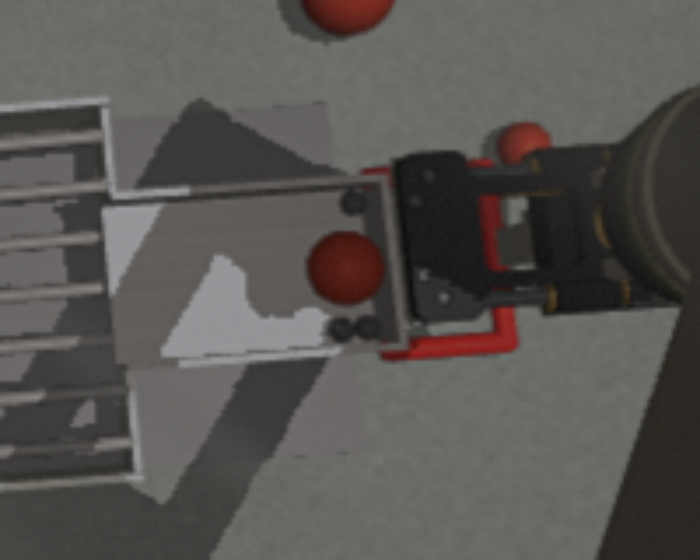

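Run:
```python
from cell import arm
from h import *
cm=arm.camera_model('scene')
p,d=arm.snapshot('scene'); cv2.imwrite('pics/s6.png',cv2.resize(p[150:240,120:210],None,fx=6.5,fy=6.5,interpolation=2)[:,:,::-1])
P=cloud(cm,d)
for (u,v) in [(150,190),(151,193),(152,196),(155,190),(148,186),(153,198),(158,205),(156,215)]: print(u,v,P[v,u].round(),p[v,u])
w=arm.camera_model('wrist');print(-w['R'].T@w['t'],w['R'].round(3),w['cx'],w['cy'],w['fx'])
```

```text
150 190 [ 552. -239.  156.] [79 79 71]
151 193 [ 549. -240.  143.] [79 73 68]
152 196 [ 549. -241.  132.] [82 79 71]
155 190 [ 551. -229.  155.] [81 78 69]
148 186 [ 551. -240.  168.] [82 80 71]
153 198 [ 553. -238.  131.] [76 73 63]
158 205 [ 539. -239.   88.] [129   4   0]
156 215 [ 566. -238.   88.] [127  33  32]
[ 462.89307912 -241.97093813  286.54901677] [[-0.069  0.998 -0.004]
 [ 0.957  0.067  0.283]
 [ 0.282  0.016 -0.959]] 282.2223853564108 211.58858534468246 363.6238954539226
```

View pics/s6.png

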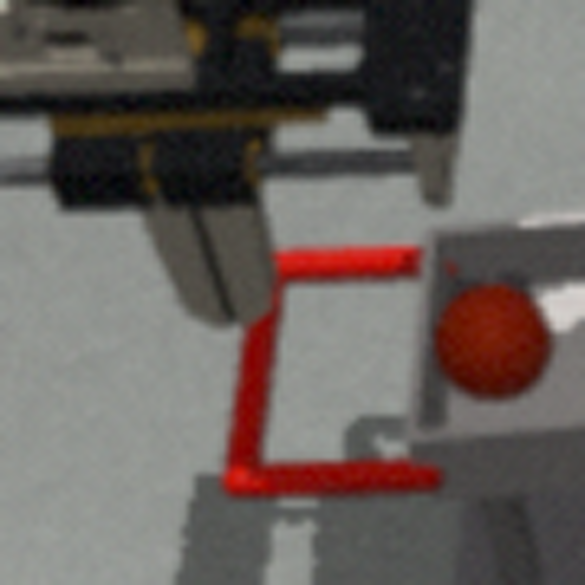

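Run:
```python
from cell import arm
from h import *
s=arm.get_state();w=arm.camera_model('wrist')
p,d=arm.snapshot('wrist');P=cloud(w,d)
R=tool(s)
for (u,v) in [(281,200),(281,230),(281,246),(283,256),(270,260),(297,260),(265,275),(300,275),(265,285),(150,100),(430,240)]: print(u,v,P[v,u].round(),d[v,u],p[v,u],'tool',((P[v,u]-s['ee_pos'])@R).round())
print(s['ee_pos'],s['joint_pos'])
pa,da=arm.snapshot('scene');cm=arm.camera_model('scene');Q=cloud(cm,da)
print((Q[196:206:1,152]).round())
```

```text
281 200 [ 514. -240.   91.] 201.73618 [170  11   5] tool [-7. 28. -1.]
281 230 [ 532. -239.   90.] 207.65553 [168  14   8] tool [-6. 10. -1.]
281 246 [ 541. -238.   91.] 209.78664 [168  16   9] tool [-6.  0. -1.]
283 256 [ 533. -237.  124.] 176.10022 [60 11 10] tool [-39.   8.  -0.]
270 260 [ 532. -243.  132.] 167.77614 [77 72 62] tool [-47.   9.  -6.]
297 260 [ 531. -231.  132.] 167.4513 [74 69 60] tool [-48.   9.   6.]
265 275 [ 533. -245.  146.] 154.00662 [75 69 61] tool [-62.   9.  -8.]
300 275 [ 531. -230.  147.] 152.83365 [75 69 60] tool [-63.   9.   7.]
265 285 [ 533. -245.  155.] 145.6229 [77 71 62] tool [-71.   9.  -7.]
150 100 [ 466. -344.   -2.] 275.7598 [179 181 175] tool [  86.   82. -101.]
430 240 [ 524. -162.  111.] 186.69102 [137  28   9] tool [-27.  12.  76.]
[ 541.07997097 -236.73761677   84.48515394] [-2.85731380e+01  9.41811052e+00  9.34815966e+01 -4.50315968e-02
  7.67783699e+01 -1.22466072e+02]
[[ 550. -240.  134.]
 [ 550. -241.  130.]
 [ 550. -241.  127.]
 [ 552. -241.  126.]
 [ 456. -288.    0.]
 [ 460. -287.    1.]
 [ 463. -286.    2.]
 [ 463. -287.   -3.]
 [ 468. -286.    0.]
 [ 471. -285.   -1.]]
```

Both cameras put the real fingertips at z≈125 while the reported TCP is at z≈85. The tips therefore sit about 40 mm behind the reported TCP, and both grips closed above the bar. From here on I allow for that offset: the bar grasp needs a reported z of about 26.

Emit:
{"fn": "drive_tool", "kwargs": {"commands": [[5,-0.2,0,0,0,0,0],[5,-0.2,0,0,0,0,0],[5,-0.2,0,0,0,0,0],[5,-0.2,0,0,0,0,0],[5,-0.2,0,-2,0,0,0],[5,-0.2,0,-4,0,0,0],[5,-0.2,0,-5.4,0,0,0],[5,-0.2,0,-5.8,0,0,0],[5,-0.2,0,-5.8,0,0,0]], "grip_force": 12}}

```text
clock: 7.05
ee_pos: [537.7, -236.0, 24.7]
ee_rot: [-141.4, 89.9, -47.5]
contact_force: [0.4, -0.7, 0.7]
opening: 0.532
```

Emit:
{"fn": "drive_tool", "kwargs": {"commands": [[0,0,0,0,0,0,0],[0,0,0,0,0,0,0],[0,0,0,0,0,0,0],[0,0,0,0,0,0,0],[0,0,0,0,0,0,0],[0,0,0,0,0,0,0],[0,0,0,0,0,0,0],[0,0,0,0,0,0,0]]}}

```text
clock: 7.72
ee_pos: [538.3, -238.6, 25.4]
ee_rot: [-153.8, 89.6, -60.0]
contact_force: [0.6, -9.6, -3.1]
opening: 0.127
```

Run:
```python
from cell import arm
from h import *
s=arm.get_state();print(s['ee_pos'],s['contact_force'],s['opening']*93)
p,d=arm.snapshot('scene'); cv2.imwrite('pics/s7.png',cv2.resize(p[120:320,120:360],None,fx=3,fy=3)[:,:,::-1])
```

```text
[ 538.3311085  -238.55828691   25.44953375] [ 0.61210689 -9.63646941 -3.14159063] 11.84232878633206
```

View pics/s7.png

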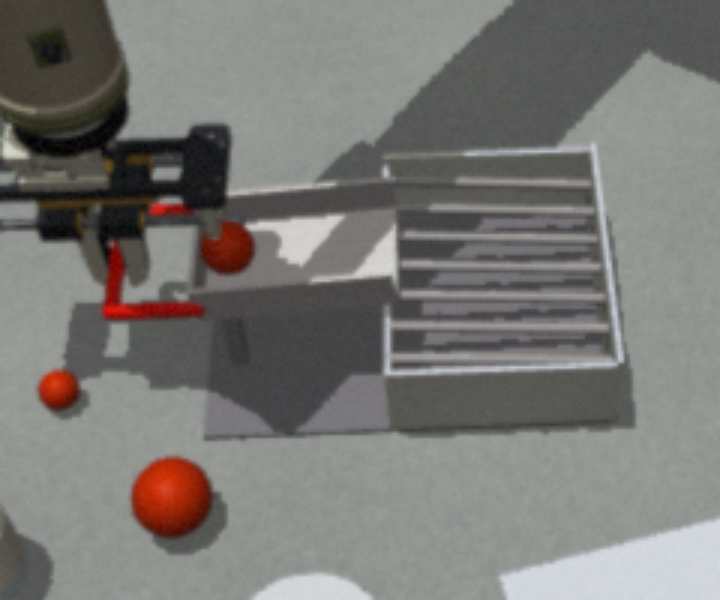

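Run:
```python
from cell import arm
from h import *
pa,da=arm.snapshot('scene');cm=arm.camera_model('scene');Q=cloud(cm,da)
s=arm.get_state()
for v in range(180,206,2): print(v,[tuple(Q[v,u].round().astype(int)) for u in (188,190,192)],pa[v,190])
print(s['ee_pos'],s['opening']*93)
```

```text
180 [(np.int64(551), np.int64(-155), np.int64(189)), (np.int64(551), np.int64(-151), np.int64(189)), (np.int64(551), np.int64(-147), np.int64(189))] [22 24 27]
182 [(np.int64(556), np.int64(-154), np.int64(188)), (np.int64(558), np.int64(-149), np.int64(191)), (np.int64(556), np.int64(-146), np.int64(188))] [25 28 28]
184 [(np.int64(560), np.int64(-154), np.int64(187)), (np.int64(562), np.int64(-149), np.int64(190)), (np.int64(560), np.int64(-145), np.int64(188))] [31 32 32]
186 [(np.int64(568), np.int64(-152), np.int64(190)), (np.int64(566), np.int64(-149), np.int64(188)), (np.int64(567), np.int64(-144), np.int64(189))] [22 24 24]
188 [(np.int64(569), np.int64(-153), np.int64(185)), (np.int64(568), np.int64(-149), np.int64(184)), (np.int64(569), np.int64(-145), np.int64(185))] [14  8 14]
190 [(np.int64(569), np.int64(-154), np.int64(179)), (np.int64(569), np.int64(-149), np.int64(180)), (np.int64(568), np.int64(-146), np.int64(178))] [75 73 65]
192 [(np.int64(571), np.int64(-154), np.int64(176)), (np.int64(569), np.int64(-150), np.int64(173)), (np.int64(569), np.int64(-147), np.int6
[... 350 characters left out ...]
t64(531), np.int64(-171), np.int64(106)), (np.int64(568), np.int64(-154), np.int64(152)), (np.int64(568), np.int64(-150), np.int64(152))] [73 66 59]
200 [(np.int64(537), np.int64(-170), np.int64(106)), (np.int64(539), np.int64(-165), np.int64(109)), (np.int64(540), np.int64(-160), np.int64(110))] [107  34  23]
202 [(np.int64(541), np.int64(-170), np.int64(104)), (np.int64(544), np.int64(-164), np.int64(108)), (np.int64(547), np.int64(-159), np.int64(112))] [108  27   4]
204 [(np.int64(543), np.int64(-170), np.int64(100)), (np.int64(547), np.int64(-164), np.int64(105)), (np.int64(550), np.int64(-159), np.int64(109))] [101  23   6]
[ 538.32276496 -238.5642307    25.41374495] 11.529767872206367
```

Now the bar is held (11.8 mm opening). Lifting along the arc.

Emit:
{"fn": "drive_tool", "kwargs": {"commands": [[0,0,0,0.4,0,0,0],[0,0,0.03,1.02,0,0,0],[0,0,0.1,2.05,0,0,0],[0,0,0.23,3.06,0,0,0],[0,-0.03,0.41,4.07,0,0,0],[0,-0.04,0.59,4.87,0,0,0],[0,-0.05,0.8,5.67,0,0,0],[0,-0.07,1.04,6.45,0,0,0],[0,-0.09,1.32,7.22,0,0,0],[0,-0.11,1.62,7.98,0,0,0]]}}

```text
clock: 8.65
ee_pos: [537.2, -222.9, 106.4]
ee_rot: [-156.0, 89.5, -62.1]
contact_force: [-0.7, -6.1, -0.0]
opening: 0.12
```

Run:
```python
from cell import arm
from h import *
s=arm.get_state();print(s['ee_pos'],s['contact_force'],s['opening']*93)
p,d=arm.snapshot('scene'); cv2.imwrite('pics/s8.png',cv2.resize(p[120:320,120:360],None,fx=3,fy=3)[:,:,::-1])
```

```text
[ 537.21410039 -222.88991357  106.42761481] [-0.72017713 -6.13925458 -0.04855667] 11.121044291912108
```

View pics/s8.png

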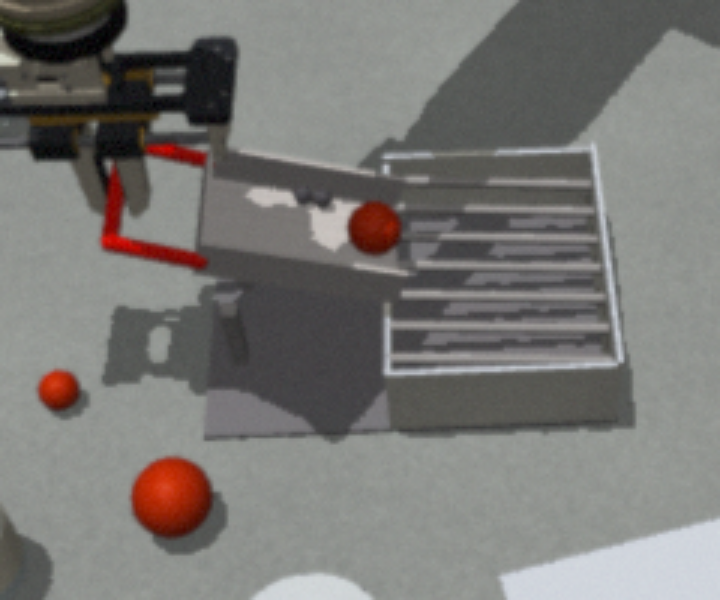

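Emit:
{"fn": "drive_tool", "kwargs": {"commands": [[0,-0.03,0.42,0.94,0,0,0],[0,-0.06,0.89,1.85,0,0,0],[0,-0.1,1.4,2.74,0,0,0],[0,-0.14,1.96,3.59,0,0,0],[0,-0.18,2.56,4.43,0,0,0],[0,-0.22,3.2,5.23,0,0,0],[0,-0.27,3.88,5.99,0,0,0],[0,-0.27,3.88,5.99,0,0,0],[0,-0.27,3.88,5.99,0,0,0],[0,-0.27,3.88,5.99,0,0,0],[0,-0.27,3.88,5.99,0,0,0],[0,-0.27,3.88,5.99,0,0,0]]}}

```text
clock: 9.7
ee_pos: [534.8, -183.8, 169.1]
ee_rot: [-153.4, 89.5, -59.6]
contact_force: [-1.6, -5.1, 3.5]
opening: 0.121
```

Emit:
{"fn": "drive_tool", "kwargs": {"commands": [[0,0,0,0,0,0,0],[0,0,0,0,0,0,0],[0,0,0,0,0,0,0],[0,0,0,0,0,0,0],[0,0,0,0,0,0,0],[0,0,0,0,0,0,0],[0,0,0,0,0,0,0],[0,0,0,0,0,0,0],[0,0,0,0,0,0,0],[0,0,0,0,0,0,0],[0,0,0,0,0,0,0],[0,0,0,0,0,0,0]]}}

```text
clock: 10.7
ee_pos: [534.7, -183.9, 169.1]
ee_rot: [-153.6, 89.5, -59.7]
contact_force: [-2.4, -3.8, 1.9]
opening: 0.121
```

Emit:
{"fn": "drive_tool", "kwargs": {"commands": [[0,0,0,0,0,0,0],[0,0,0,0,0,0,0],[0,0,0,0,0,0,0],[0,0,0,0,0,0,0],[0,0,0,0,0,0,0],[0,0,0,0,0,0,0],[0,0,0,0,0,0,0],[0,0,0,0,0,0,0],[0,0,0,0,0,0,0],[0,0,0,0,0,0,0],[0,0,0,0,0,0,0],[0,0,0,0,0,0,0]]}}

```text
clock: 11.7
ee_pos: [534.7, -183.9, 169.1]
ee_rot: [-153.9, 89.5, -60.0]
contact_force: [-1.7, -3.1, 1.6]
opening: 0.125
```

Run:
```python
from cell import arm
from h import *
s=arm.get_state();print(s['ee_pos'],s['contact_force'],s['opening']*93)
p,d=arm.snapshot('scene'); a=cv2.resize(p[120:270,140:340],None,fx=4,fy=4)
cv2.imwrite('pics/s9.png',a[:,:,::-1])
p,d=arm.snapshot('top'); np.save('pics/t9.npy',p);cv2.imwrite('pics/t9.png',cv2.resize(p[160:310,230:430],None,fx=4,fy=4)[:,:,::-1])
```

```text
[ 534.72971024 -183.9040362   169.13760622] [-1.66109138 -3.08343847  1.61636151] 11.59529929733365
```

View pics/s9.png

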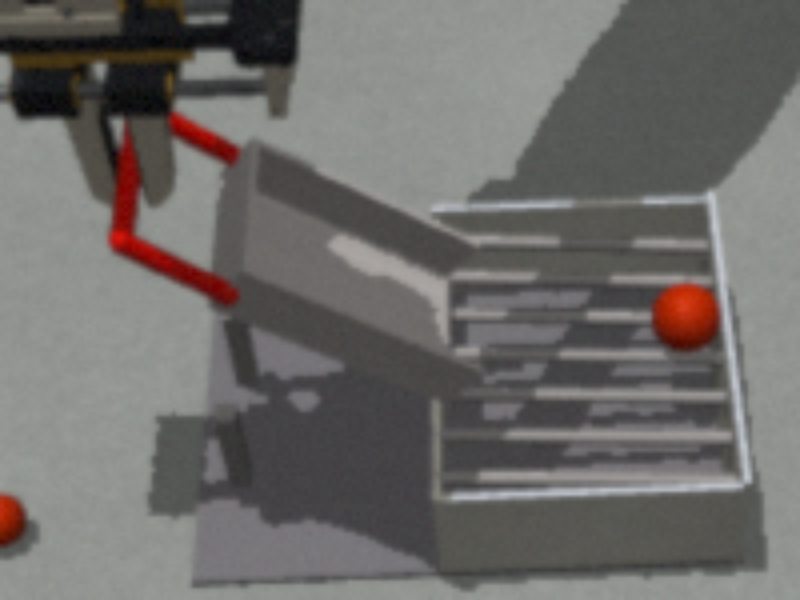

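View pics/t9.png

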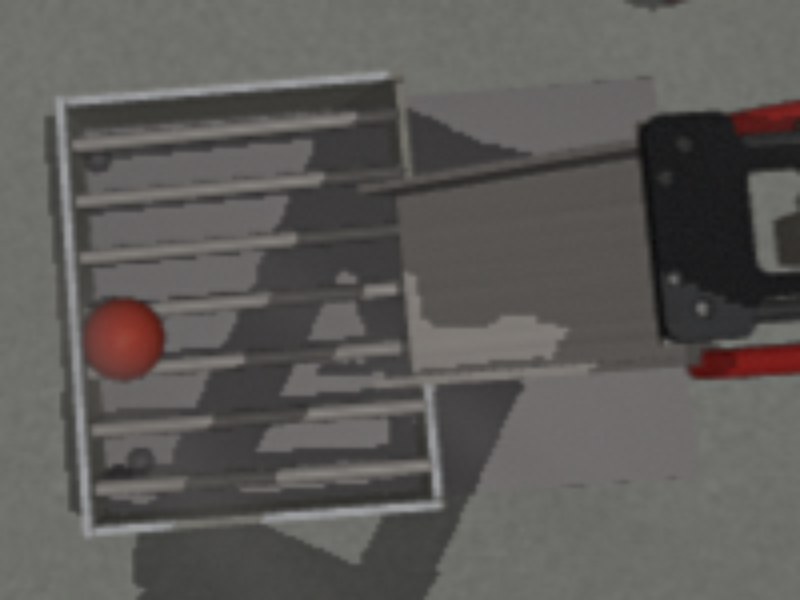

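The balls are out. The large one is against the end wall at top crop (122,338), dark balls show in the box at (100,160), (140,460) and about (118,470), and the pan looks empty. Lowering it back.

Emit:
{"fn": "drive_tool", "kwargs": {"commands": [[0,0.05,-0.75,-1.16,0,0,0],[0,0.11,-1.6,-2.29,0,0,0],[0,0.17,-2.4,-3.48,0,0,0],[0,0.22,-3.1,-4.72,0,0,0],[0,0.26,-3.7,-6.01,0,0,0],[0,0.3,-4.25,-7.34,0,0,0],[0,0.33,-4.7,-8.7,0,0,0],[0,0.35,-5.03,-10.1,0,0,0],[0,0.36,-5.27,-11.51,0,0,0],[0,0.36,-5.4,-12.73,0,0,0],[0,0.36,-5.46,-13.76,0,0,0],[0,0.36,-5.47,-14.3,0,0,0]]}}

```text
clock: 12.8
ee_pos: [539.0, -238.8, 24.5]
ee_rot: [-148.2, 89.4, -54.4]
contact_force: [-2.5, -2.2, 20.0]
opening: 0.119
```

Emit:
{"fn": "drive_tool", "kwargs": {"commands": [[0,0,0,-0.1,0,0,0],[0,0,0,-0.1,0,0,0],[3,0,0,-0.1,0,0,0],[4,0,0,-0.1,0,0,0],[5,0,0,-0.1,0,0,0],[5,0,0,-0.1,0,0,0],[5,0,0,-0.1,0,0,0],[5,0,0,-0.1,0,0,0]]}}

```text
clock: 13.47
ee_pos: [538.8, -238.5, 23.2]
ee_rot: [-149.0, 89.4, -55.1]
contact_force: [0.1, -1.0, 1.2]
opening: 0.499
```

Run:
```python
from cell import arm
from h import *
s=arm.get_state();print(s['ee_pos'],s['contact_force'],s['opening']*93)
p,d=arm.snapshot('scene'); a=cv2.resize(p[120:270,140:340],None,fx=4,fy=4)
cv2.imwrite('pics/s10.png',a[:,:,::-1])
for n in ['scene','top']:
    p,d=arm.snapshot(n);cm=arm.camera_model(n);P=cloud(cm,d)
    k,l,st,c=cv2.connectedComponentsWithStats(red(p))
    for i in range(1,k):
        if st[i,4]>80: print(n,c[i].round(1),st[i],np.median(P[l==i],0).round(),ray(cm,[c[i]],75).round(1))
```

```text
[ 538.81652931 -238.50051797   23.1858729 ] [ 0.07737049 -0.95262455  1.16140395] 46.42758310053419
scene [310.9 198.1] [303 191  16  15 193] [511.  99.  89.] [[499.5  99.6  75. ]]
scene [165. 217.] [154 196  34  30 257] [ 584. -227.   90.] [[ 561.4 -222.1   75. ]]
scene [139.  249.2] [133 244  13  12 114] [ 616. -280.   26.] [[ 646.1 -261.8   75. ]]
scene [176.3 284.7] [164 273  26  25 483] [ 714. -177.   48.] [[ 727.  -170.3   75. ]]
scene [380.9 337.1] [348 331  67  14 208] [797. 238.   8.] [[824.8 223.9  75. ]]
top [200.1 110. ] [169 103  63  15 163] [796. 240.   9.] [[770.1 221.9  75. ]]
top [400.4 145.1] [389 134  24  24 436] [ 699. -178.   51.] [[ 692.7 -171.3   75. ]]
top [425.9 198.2] [407 196  34   6 115] [ 586. -210.   91.] [[ 588.1 -215.    75. ]]
top [431.9 248. ] [410 241  38  12 188] [ 494. -218.   91.] [[ 493.9 -221.4   75. ]]
```

View pics/s10.png

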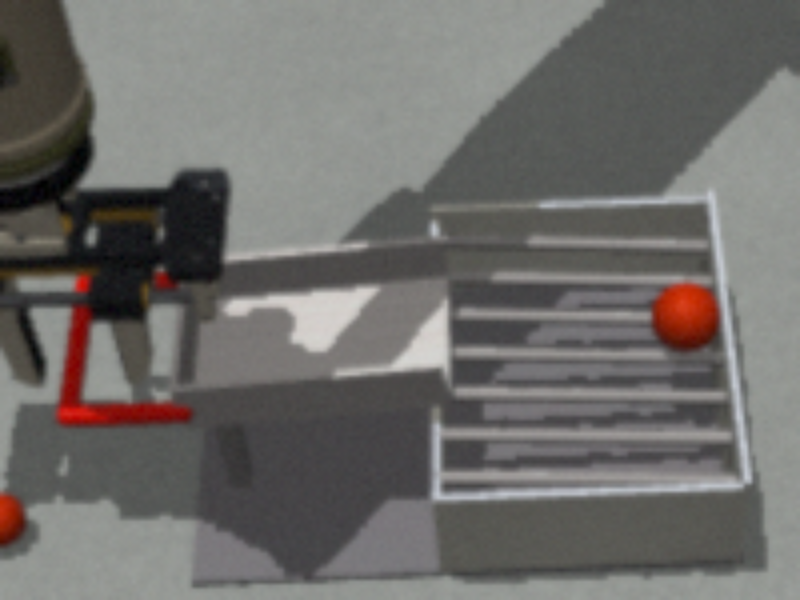

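Pan is back on its rest, and the ball is at the end wall (scene pixel 311,198). Withdrawing upwards, then moving over the ball with the jaws turned -90°.

Emit:
{"fn": "drive_tool", "kwargs": {"commands": [[5.2,0,0,4,0,0,0],[5.2,0,0,8,0,0,0],[6,0,0,12,0,0,0],[7,0,0,16,0,0,0],[7,0,0,16,0,0,0]]}}

```text
clock: 14.03
ee_pos: [543.3, -241.1, 194.3]
ee_rot: [-133.0, 88.6, -39.2]
contact_force: [1.1, -0.5, 1.5]
opening: 0.718
```

Emit:
{"fn": "drive_tool", "kwargs": {"commands": [[7,-2,17,0,0,0,-45],[7,-3.5,30,0,0,0,-60],[7,-3.5,30,0,0,0,-60],[7,-3.5,30,0,0,0,-60],[7,-3.5,30,0,0,0,-60],[7,-3.5,30,0,0,0,-60],[7,-3.5,30,0,0,0,-60],[7,-3.5,30,0,0,0,-90],[7,-3.5,30,0,0,0,-90],[7,-3.5,30,0,0,0,-90],[7,-3.5,30,0,0,0,-90],[7,-3.5,30,0,0,0,-90]]}}

```text
clock: 15.03
ee_pos: [508.3, 59.4, 194.1]
ee_rot: [-133.7, 88.6, -122.2]
contact_force: [0.5, 0.3, 0.6]
opening: 0.753
```

Run:
```python
from cell import arm
from h import *
s=arm.get_state();cm=arm.camera_model('wrist')
print(s['ee_pos'],tool(s).round(3),s['joint_pos'].round(1))
p,d=arm.snapshot('wrist'); cv2.imwrite('pics/w11.png',p[:,:,::-1])
P=cloud(cm,d)
k,l,st,c=cv2.connectedComponentsWithStats(red(p))
for i in range(1,k):
    if st[i,4]>80: print(c[i].round(1),st[i],np.median(P[l==i],0).round(),ray(cm,[c[i]],75).round(1))
print(ray(arm.camera_model('top'),[[260.5,244.5]],75))
```

```text
[508.30420097  59.38792304 194.13250157] [[-0.013 -0.199  0.98 ]
 [-0.02   0.98   0.199]
 [-1.    -0.017 -0.016]] [ 1.8 -5.6 97.2 -1.1 89.1 -9.6]
[286.4 147.8] [ 266  127   42   42 1426] [501. 101.  90.] [[501.9  98.8  75. ]]
[389.8 399. ] [377 384  27  26 482] [ 685. -173.   44.] [[ 668.8 -146.    75. ]]
[[502.13601042 100.26783986  75.        ]]
```

View pics/w11.png

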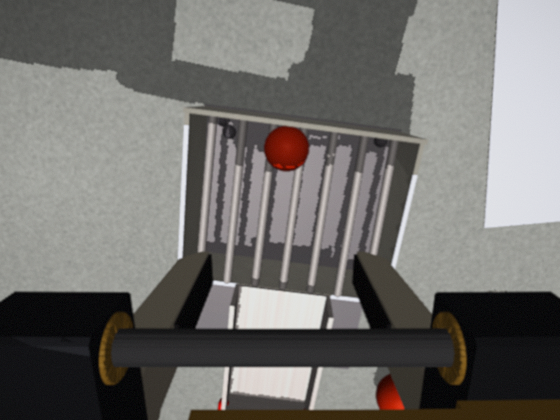

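In the wrist view the ball is at (286,148), giving (502,99.5), which agrees with the top view (502,100).

Emit:
{"fn": "drive_tool", "kwargs": {"commands": [[7,-0.65,4,-1,1.1,-0.7,-7.5],[7,-0.65,4,-3,1.1,-0.7,-7.5],[7,-0.65,4,-6,1.1,-0.7,-7.5],[7,-0.65,4,-9,1.1,-0.7,-7.5],[7,-0.65,4,-12,1.1,-0.7,-7.5],[7,-0.65,4,-13,1.1,-0.7,-7.5],[7,-0.65,4,-13,1.1,-0.7,-7.5]]}}

```text
clock: 15.67
ee_pos: [499.0, 98.8, 60.8]
ee_rot: [179.1, 89.5, -177.4]
contact_force: [-0.1, -1.0, 0.2]
opening: 0.755
```

Run:
```python
from cell import arm
from h import *
s=arm.get_state();cm=arm.camera_model('wrist')
print(s['ee_pos'],tool(s).round(3))
p,d=arm.snapshot('wrist'); cv2.imwrite('pics/w12.png',p[:,:,::-1])
p2,d2=arm.snapshot('scene'); cv2.imwrite('pics/s12.png',cv2.resize(p2[120:270,200:400],None,fx=4,fy=4)[:,:,::-1])
P=cloud(cm,d)
k,l,st,c=cv2.connectedComponentsWithStats(red(p))
for i in range(1,k):
    if st[i,4]>80: print(c[i].round(1),st[i],np.median(P[l==i],0).round(),ray(cm,[c[i]],75).round(1))
```

```text
[498.995339    98.84947568  60.83156153] [[-0.008 -0.061  0.998]
 [-0.     0.998  0.061]
 [-1.     0.    -0.008]]
[287.1 253.3] [ 253  222   69   66 3655] [502. 104.  90.] [[502.1  97.2  75. ]]
```

View pics/s12.png

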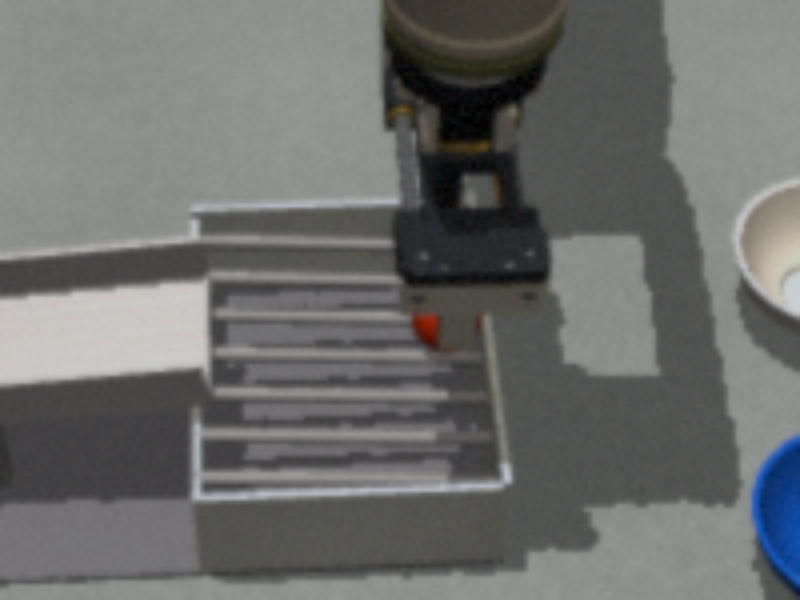

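View pics/w12.png

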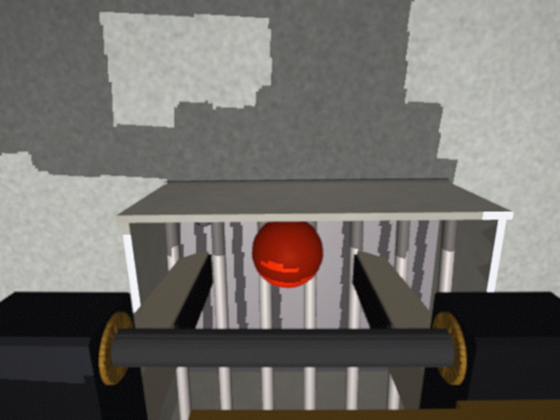

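The ball (287,253) sits between the open fingers (210 and 355). Descending the last bit and gripping.

Emit:
{"fn": "drive_tool", "kwargs": {"commands": [[7,0.25,0.05,-1.5,0,0,0],[7,0.25,0.05,-3,0,0,0],[7,0.25,0.05,-3.6,0,0,0],[7,0.25,0.05,-3.6,0,0,0],[0,0.25,0.05,-3.6,0,0,0],[0,0.25,0.05,-3.6,0,0,0],[0,0.25,0.05,-3.6,0,0,0],[0,0.25,0.05,-3.6,0,0,0],[0,0.25,0.05,-3.6,0,0,0],[0,0.25,0.05,-3.6,0,0,0],[0,0.25,0.05,-3.6,0,0,0],[0,0.25,0.05,-3.6,0,0,0]], "grip_force": 14}}

```text
clock: 16.77
ee_pos: [501.8, 99.7, 29.1]
ee_rot: [177.2, 89.6, -179.3]
contact_force: [-15.2, -1.0, 11.4]
opening: 0.426
```

Emit:
{"fn": "drive_tool", "kwargs": {"commands": [[0,0,0,0,0,0,0],[0,0,0,0,0,0,0],[0,0,0,0,0,0,0]]}}

```text
clock: 17.02
ee_pos: [501.5, 99.6, 29.4]
ee_rot: [177.8, 89.5, -178.7]
contact_force: [-4.7, -0.4, 5.7]
opening: 0.422
```

Run:
```python
from cell import arm
from h import *
s=arm.get_state();print(s['ee_pos'],s['contact_force'],s['opening']*93)
p,d=arm.snapshot('wrist'); cv2.imwrite('pics/w13.png',p[:,:,::-1])
```

```text
[501.49553439  99.60408052  29.35791742] [-4.7358635  -0.35687279  5.6744724 ] 39.26567153875549
```

View pics/w13.png

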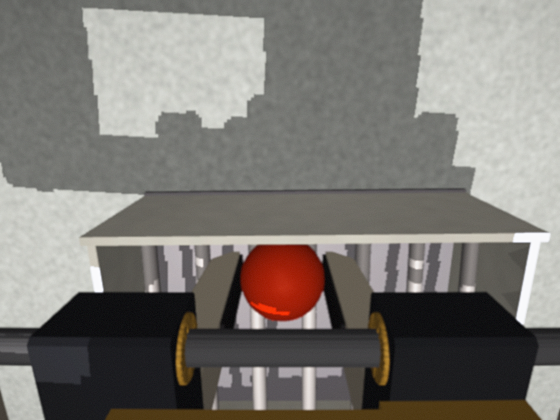

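Emit:
{"fn": "drive_tool", "kwargs": {"commands": [[0,0,0,1,0,0,0],[0,0,0,2.5,0,0,0],[0,0,0,5,0,0,0],[0,0,0,8,0,0,0],[0,0,0,11,0,0,0],[0,0,0,13,0,0,0]], "grip_force": 18}}

```text
clock: 17.57
ee_pos: [502.9, 99.8, 163.2]
ee_rot: [172.0, 89.8, 175.5]
contact_force: [0.1, 0.4, -1.0]
opening: 0.419
```

Run:
```python
from cell import arm
from h import *
s=arm.get_state();print(s['ee_pos'],s['contact_force'],s['opening']*93)
p,d=arm.snapshot('wrist'); cv2.imwrite('pics/w14.png',p[:,:,::-1])
```

```text
[502.89839995  99.77941705 163.23393257] [ 0.11431982  0.36048058 -0.99715662] 38.94318497739886
```

View pics/w14.png

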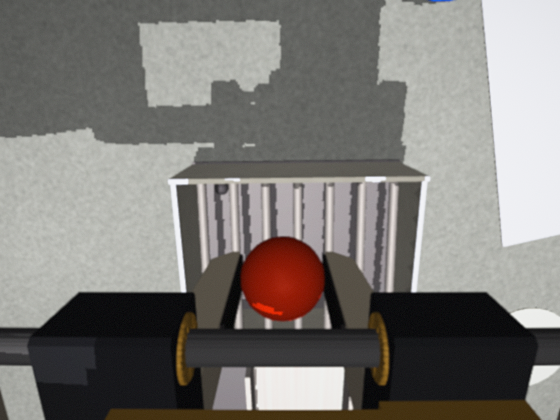

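Ball held (38.9 mm opening). Moving over the white dish, then checking the alignment.

Emit:
{"fn": "drive_tool", "kwargs": {"commands": [[0,-1,3,0,0,0,0],[0,-2.3,7,0,0,0,0],[0,-3.6,11,0,0,0,0],[0,-5,15,0,0,0,0],[0,-6.3,19,-1,0,0,0],[0,-7.4,22,-2,0,0,0],[0,-7.8,23.4,-3,0,0,0],[0,-7.8,23.7,-4,0,0,0],[0,-7.8,23.7,-4,0,0,0]]}}

```text
clock: 18.37
ee_pos: [425.5, 337.0, 124.6]
ee_rot: [-140.8, 89.9, -137.2]
contact_force: [0.3, -0.6, -1.1]
opening: 0.42
```

Run:
```python
from cell import arm
from h import *
s=arm.get_state();print(s['ee_pos'],s['contact_force'],s['opening']*93,tool(s).round(3))
cm=arm.camera_model('wrist')
p,d=arm.snapshot('wrist'); cv2.imwrite('pics/w15.png',p[:,:,::-1])
p2,d2=arm.snapshot('scene'); cv2.imwrite('pics/s15.png',cv2.resize(p2[100:300,340:500],None,fx=3,fy=3)[:,:,::-1])
```

```text
[425.4795174  336.99932967 124.63226543] [ 0.32443836 -0.57057877 -1.13434978] 39.03435013174488 [[-0.001 -0.063  0.998]
 [-0.001  0.998  0.063]
 [-1.    -0.001 -0.001]]
```

View pics/w15.png

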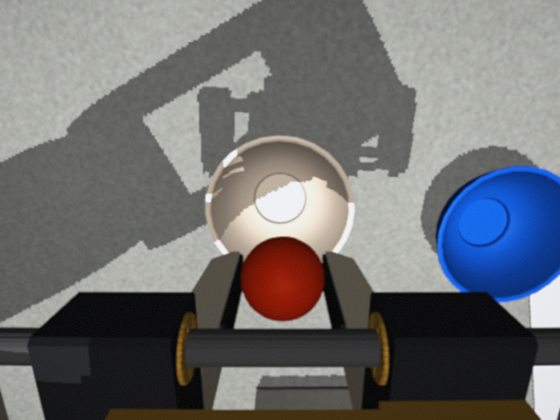

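View pics/s15.png

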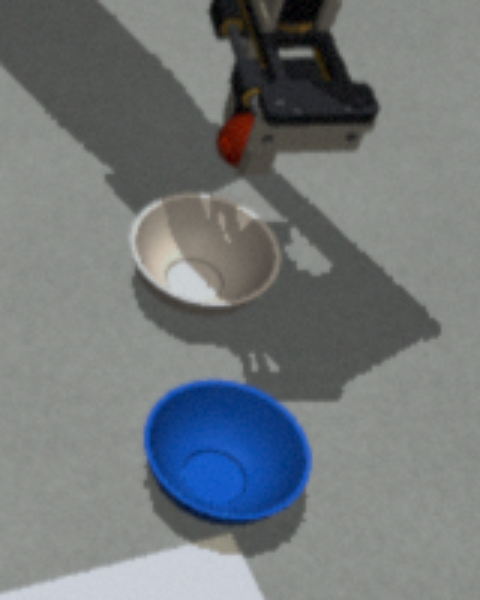

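Run:
```python
from cell import arm
from h import *
print(ray(arm.camera_model('wrist'),[[280,198]],6), ray(arm.camera_model('wrist'),[[207,198],[354,205]],50),ray(arm.camera_model('scene'),[[340+193/3,100+282/3]],6))
```

```text
[[425.43601689 331.96640425   6.        ]] [[367.35458301 339.44678214  50.        ]
 [484.17483061 340.9184139   50.        ]] [[424.92247703 335.68560165   6.        ]]
```

The wrist view puts the dish floor at (280,198), so its centre is about (425,335), under the ball. Lowering and releasing.

Emit:
{"fn": "drive_tool", "kwargs": {"commands": [[0,0,-0.1,-3,0,0,0],[0,0,-0.1,-6,0,0,0],[0,0,-0.1,-9,0,0,0],[0,0,-0.1,-11,0,0,0],[0,0,-0.1,-12,0,0,0],[0,0,-0.1,-12.4,0,0,0],[0,0,-0.1,-12.4,0,0,0],[4.6,0,-0.1,-12.4,0,0,0],[4.8,0,-0.1,-12.4,0,0,0],[4.8,0,-0.1,-12.4,0,0,0],[4.8,0,-0.1,-12.4,0,0,0],[4.8,0,-0.1,-12.4,0,0,0]]}}

```text
clock: 19.47
ee_pos: [427.7, 335.5, 3.7]
ee_rot: [12.1, 89.9, 15.6]
contact_force: [-0.1, 0.2, -0.1]
opening: 0.516
```

Emit:
{"fn": "drive_tool", "kwargs": {"commands": [[4.8,0,0,3,0,0,0],[4.8,0,0,6,0,0,0],[4.8,0,0,10,0,0,0],[4.8,0,0,14,0,0,0],[4.8,0,0,18,0,0,0],[4.8,0,-4,20,0,0,0],[4.8,0,-8,20,0,0,0],[4.8,0,-8,20,0,0,0],[4.8,0,-8,20,0,0,0],[4.8,0,-8,20,0,0,0],[4.8,0,-8,20,0,0,0],[4.8,0,-8,20,0,0,0]]}}

```text
clock: 20.47
ee_pos: [427.2, 256.3, 203.1]
ee_rot: [16.2, 89.9, 19.7]
contact_force: [-0.7, 0.2, 0.4]
opening: 0.521
```

Run:
```python
from cell import arm
from h import *
s=arm.get_state();print(s['clock'],s['ee_pos'],s['contact_force'])
p,d=arm.snapshot('wrist'); cv2.imwrite('pics/w16.png',p[:,:,::-1])
p2,d2=arm.snapshot('scene'); cv2.imwrite('pics/s16.png',cv2.resize(p2[100:320,100:480],None,fx=2,fy=2)[:,:,::-1])
p,d=arm.snapshot('top'); cv2.imwrite('pics/t16.png',cv2.resize(p[160:310,230:430],None,fx=4,fy=4)[:,:,::-1])
```

```text
20.4667 [427.24110455 256.28599134 203.07712174] [-0.7417228   0.22686832  0.36537143]
```

View pics/w16.png

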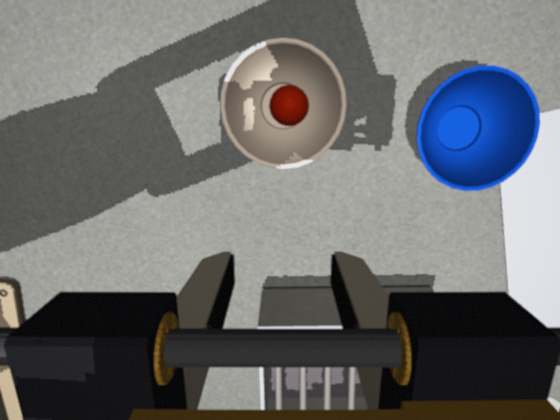

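View pics/s16.png

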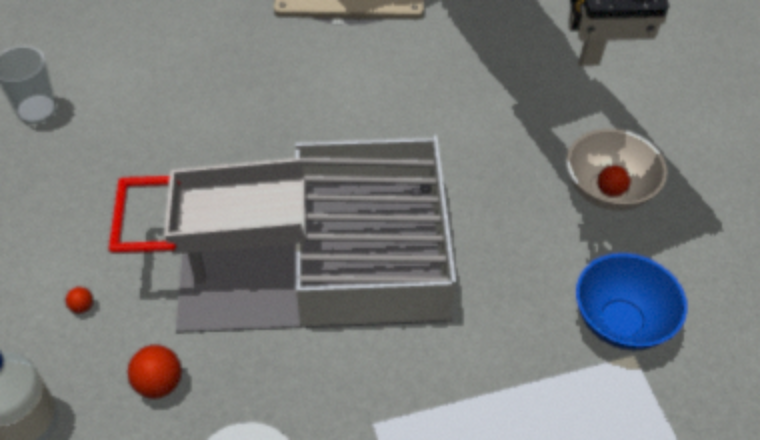

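View pics/t16.png

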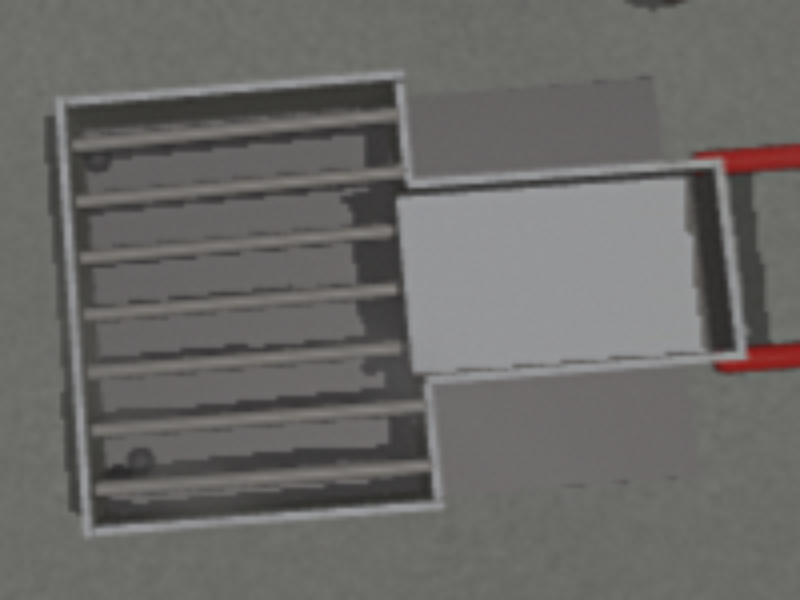

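The ball is in the white dish and the pan is empty and down. The third small ball isn't clearly visible yet, so I'll check with a brightened crop.

Run:
```python
from cell import arm
from h import *
p,d=arm.snapshot('top'); a=cv2.resize(p[180:300,240:345],None,fx=5,fy=5,interpolation=2)
a=np.clip(a.astype(float)*2.2,0,255).astype(np.uint8);cv2.imwrite('pics/t17.png',a[:,:,::-1])
```

```text
(no output)
```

View pics/t17.png

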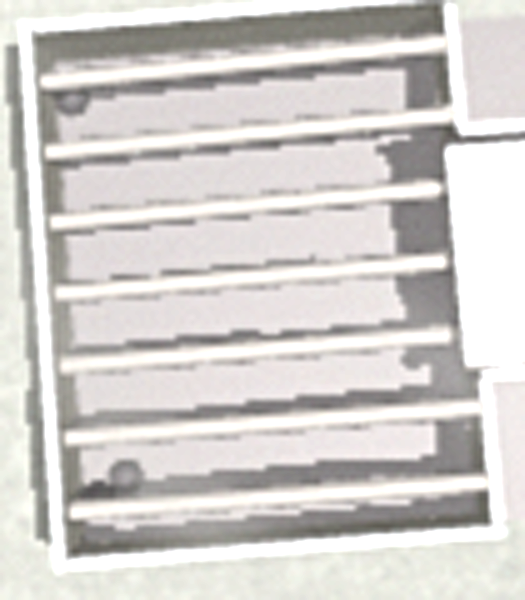

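Two are clear at (70,100) and (125,472), and (100,490) is ambiguous. I'll take a look from above with the wrist camera.

Emit:
{"fn": "drive_tool", "kwargs": {"commands": [[4.8,3,-10,4,0,0,0],[4.8,5,-20,6,0,0,0],[4.8,5,-25,6,0,0,0],[4.8,5,-25,6,0,0,0],[4.8,5,-25,6,0,0,0],[4.8,5,-25,6,0,0,0],[4.8,5,-25,6,0,0,0],[4.8,5,-25,6,0,0,0]]}}

```text
clock: 21.33
ee_pos: [478.1, 3.3, 263.9]
ee_rot: [-14.7, 89.9, -11.4]
contact_force: [0.1, 0.4, -0.3]
opening: 0.518
```

Run:
```python
from cell import arm
from h import *
p,d=arm.snapshot('wrist'); cv2.imwrite('pics/w18.png',np.clip(p.astype(float)*1.4,0,255).astype(np.uint8)[:,:,::-1])
```

```text
(no output)
```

View pics/w18.png

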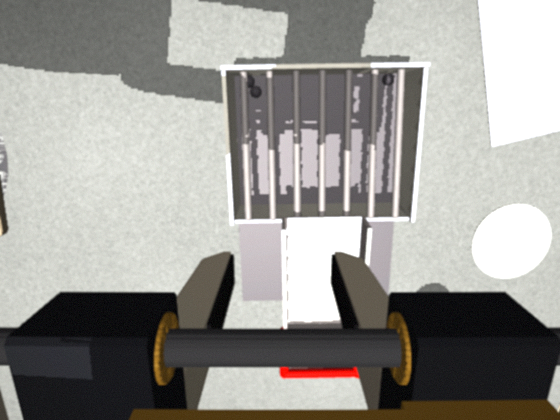

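The wrist view shows all three dark balls in the box: (256,92), one beside it at (250,82), and (388,80). The arm is clear of everything, so I'm handing in.

Run:
```python
from cell import arm
print(arm.finish_job(), arm.get_state()['clock'])
```

```text
the job is handed in; nothing more can be done
the job is handed in; nothing more can be done
```

I tipped the pan to about 0.75 rad and held it there for over 2 s. I then lowered it back onto its rest and moved the large (middle-sized) red ball from the screen to the white dish. The job was handed in about 21 s into the 64 s allowed.

**Last checks:**
- The large ball lies in the upright white dish.
- The pan is empty and down on its rest.
- Two small balls show clearly in the box. The third shows as a dark shape beside one of them in the last wrist picture. It was ambiguous from above.
- The arm touches nothing, and no pictures or readings showed any limit passed.

**What disagreed:** the real fingertips sit about 40 mm behind the reported TCP. Because of this my first two tries at the handle closed on air above it without moving anything. I measured the offset with two cameras and allowed for it in every later move.

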